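Lock the indexing disc of a milling fixture

ROBOT

A 6-joint arm with a two-finger parallel gripper is mounted at the origin on the work surface. World frame = base frame: x ahead of the robot, y to its left, z up, the work surface at z = 0. Lengths are in mm, angles in rad, forces in N, time in s.
With the tool pointing down it reaches from about 375 to 975 mm from the base axis. Payload 3.8 kg.
Tool frame: the origin (TCP) lies midway between the tips of the shut fingers; the grasp point (between the pads) lies 19 mm behind it (manip.grip_point_offset is the distance from the TCP to the grasp point, in mm); x points along the fingers, z is the direction in which the jaws open and shut, and the axes are right-handed (so a half turn about x gives the same grasp; the last joint's range is limited). The gripper opens to 85 mm and grips with 20 to 120 N. Pads are 22 mm wide; open, the fingers measure 114 mm over their backs; the gripper's body (76 mm by 85 mm) begins 54 mm behind the grasp point. The pads swing forward as they close: fully open they stand 13 mm farther back than shut.
Start: joints at [1.208, 0.264, 1.604, -0, 1.274, -0.037], TCP at [216.043, 639.487, 231.28] pointing down, gripper open.
Joint ranges: [-2.63, 2.63], [-0.94, 2.18], [0.31, 2.57], [-1.31, 4.45], [0, 2.66], [-2.55, 2.55]. Speed limits (rad/s): [2.57, 2.57, 3.14, 3.14, 3.14, 3.14].

INTERFACE

Orientations are given as a unit quaternion [x, y, z, w].
In Python, from plant import manip, set_gripper, kinematics, capture, camera_params gives the robot as it stands. The module is installed in compiled form; this text tells all that it offers. Calls block until the motion is done:
- manip.goto(position, orientation): joint-space move of the TCP to a pose.
- manip.line_to(position, frame=None, max_speed=150, f_stop=None): straight line of the TCP; frame=None keeps the orientation; max_speed is the mean speed in mm/s. With f_stop (N) it stops when the force on the tool has changed by that much, and returns True; else False.
- manip.move_joints(angles): joint-space move.
- set_gripper(opening, strength=None): finger opening in mm; strength is the grip in N (None keeps the last); returns when the fingers have stopped.
- manip.sleep(seconds).
- kinematics.solve_ik(position, orientation): joint angles nearest the present ones, or None.
- manip.sense(): the state.
- capture(name): name is "scene" or "top" or "wrist"; returns (picture, depth): 480x640x3 uint8, blue, green, red; 480x640 float32, mm along the optical axis (not along the pixel's ray), 0 where there is no reading.
- camera_params(name): a dict with "vfov" (degrees; the focal length in pixels is half the picture's height over the tangent of half this angle, whatever the lens; pixels are square), "cx", "cy" (the principal point, pixels), "R" (3x3) and "t" (3): a world point X has camera coordinates R X + t. Camera axes: x right, y down, z forward; pixel columns grow to the right and rows downward; lengths in mm; the calibration is good to about 2 mm. A picture is of the moment at which its call begins: read the wrist's pose just before it. camera_params takes no time and is no camera call; for the wrist camera it gives the pose at the moment of the call.
A pose or a line that the arm cannot do raises manip.Unreachable and nothing moves.
- manip.finish_job(): hands the job in, once; it reports no verdict.
The state is a dict: "t": time; "joint_positions": joint angles; "qvel": joint speeds; "effort": joint torques, N m; "ee_pos": TCP position; "tool_rot": TCP orientation; "force": force on the tool from outside, world axes, zero at the start; "torque": the same for the moment, N m; "opening": finger opening in mm.
Only numpy, scipy, OpenCV 4.12 (cv2) and the standard library are available. Lean on these libraries where they do the work, as an engineer would, in place of code of your own. Each camera call takes 0.05 s, during which the arm holds its last target.

TASK

Push the black post round with a fingertip to turn the slotted aluminium disc until its red-marked slot faces the orange lock bar (it may be turned in either direction). Then push the bar's upright tab towards the disc until the bar is fully home in the slot, and leave both there. Leave the oil bottle, bushing, wrench and steel block where they are.

Things in the scene. Friction and masses are not known exactly. Their poses are not given: they have to be found in the camera images.
- fixture: Fixed indexing fixture: cream base 190 (x) by 260 (y) by 30 mm high, y from -95 to +165. Origin on the bench under the disc's vertical axis, z up. The lock bar slides along y at x = 0 in a dark steel guide on the +y side (56 mm wide, y 90 to 162, top at height 60). The disc is 150 mm in diameter, 14 thick, top at height 60; its central hub is 36 mm in diameter, up to height 86.
- index_disc (a joint): Disc angle in rad, counter-clockwise from above. At 0, and equally at 6.283, the slot faces the bar (fixture's +y). Stops at -0.35 and 6.63: turn down to 0 or up to 6.283. Dry friction, about 3 N at the post; it stays where left. Within about 0.1 rad the bar's tapered nose finds the slot and centres the disc; else the rim blocks it.
- slot_mouth (a point): Middle of the slot's opening at the disc's rim, at its top face (75 mm from the axis, height 60 mm). The slot is 17 mm wide, its floor 48 mm from the axis, with a red stripe on either side.
- post_top (a point): Centre of the top of the black upright post on the disc: 14 mm in diameter, 40 mm tall above the disc (height 60 to 100 mm), 56 mm from the disc's axis, on the side opposite the slot: with the slot at the bar, the post is on the fixture's -y side.
- lock_bar (a joint): Travel of the orange lock bar towards the disc in m: 0 fully back (as it starts), 0.030 fully home against its stop. The bar is 12 mm wide, its nose 82 mm from the disc's axis when back, 52 mm when home. The nose meets the rim at 0.007. It slides along the fixture's -y with about 3 N of friction and stays where it is left.
- tab_top (a point): Centre of the top of the bar's upright orange tab: a plate 36 mm wide (fixture x), 8 mm thick (fixture y), from height 62 to 100 mm. With the bar back it stands 122 mm from the disc's axis on the fixture's +y side. Push its outer (+y) face; the 30 mm high base and the guide below the tab leave free room behind it.
- oil_mid (a point): Bystander: loose yellow oil bottle with red cap, 48 mm in diameter, 110 mm tall, standing; point at half height.
- bushing_mid (a point): Bystander: loose brass bushing, a ring 44 mm in diameter, 30 mm high; point at its middle.
- wrench_grip (a point): Bystander: loose steel wrench 150 mm long lying on the bench; point in its handle.
- block_mid (a point): Bystander: loose steel block 50 x 30 x 25 mm; point at its middle.

How it is judged:
By the outcome, as a careful person would: the job done as asked, in the order asked, and still so for the second after the job is handed in, with the robot touching nothing.
It also fails if it takes over 56 s, if anything falls off the work surface, if the arm or the gripper's body presses on something with over 40 N, if the wrist force passes 120 N, or if a joint passes its speed limit or range.

## Working session

There is one attempt and no reset: what is moved stays moved. The work goes in short steps, each a Python script; the robot and the scene stay as the last script left them, time stands still between calls to the robot, and variables do not carry over. Pictures are saved under pics/ and viewed, and the job is handed in when it is done.

```bash
mkdir -p pics; ls
cat > h.py <<'E'
import numpy as np, cv2
from plant import manip, set_gripper, kinematics, capture, camera_params
def cam(n):
    p=camera_params(n); f=240/np.tan(np.radians(p['vfov'])/2)
    return f,p['cx'],p['cy'],np.array(p['R']),np.array(p['t'])
def ray_plane(n,uv,z,c=None):
    f,cx,cy,R,t=c or cam(n); C=-R.T@t
    d=R.T@np.array([(uv[0]-cx)/f,(uv[1]-cy)/f,1]); return C+d*(z-C[2])/d[2]
def proj(n,X,c=None):
    f,cx,cy,R,t=c or cam(n); q=R@np.array(X,float)+t
    return np.array([cx+f*q[0]/q[2],cy+f*q[1]/q[2]])
def world(n,uv,depth,c=None):
    f,cx,cy,R,t=c or cam(n); d=depth[int(round(uv[1])),int(round(uv[0]))]
    return R.T@(np.array([(uv[0]-cx)/f*d,(uv[1]-cy)/f*d,d])-t)
E
python3 - <<'E'
from h import *
s=manip.sense();print(s['t'],s['ee_pos'],s['tool_rot'])
for n in ["scene","top","wrist"]:
    c=cam(n); p,d=capture(n); cv2.imwrite(f'pics/{n}0.png',p); np.save(f'{n}0.npy',d); np.savez(f'{n}0c.npz',*c)
    print(n,camera_params(n)); print((d==0).mean())
E
```

```text
pics
0.0 [215.77863653 638.80139121 229.92789866] [-0.41273186  0.57514318  0.41184289  0.57380151]
scene {'vfov': 54.67072836301162, 'cx': 327.3756257739221, 'cy': 237.1090506188443, 'R': array([[-0.55822268,  0.82966867, -0.00611079],
       [ 0.69085925,  0.46072428, -0.55717738],
       [-0.45945723, -0.31525075, -0.83037101]]), 't': array([ 320.41562988, -323.6471619 , 1143.60046875])}
0.0040852864583333336
top {'vfov': 48.87502189168144, 'cx': 312.7368479256317, 'cy': 244.56256761304022, 'R': array([[-0.05067446, -0.99871293, -0.00213924],
       [-0.97142691,  0.04978704, -0.2320582 ],
       [ 0.23186603, -0.00968131, -0.97269955]]), 't': array([ 20.17197601, 580.58073654, 861.56599584])}
0.003997395833333334
wrist {'vfov': 71.44837128532856, 'cx': 317.389521670912, 'cy': 238.4112959215423, 'R': array([[ 0.31997502,  0.94742495, -0.00139522],
       [ 0.90220967, -0.30425423,  0.30569114],
       [ 0.28919491, -0.09907231, -0.95212971]]), 't': array([-674.55867146,  -39.57480366,  380.31771975])}
0.003958333333333334
```

View pics/scene0.png

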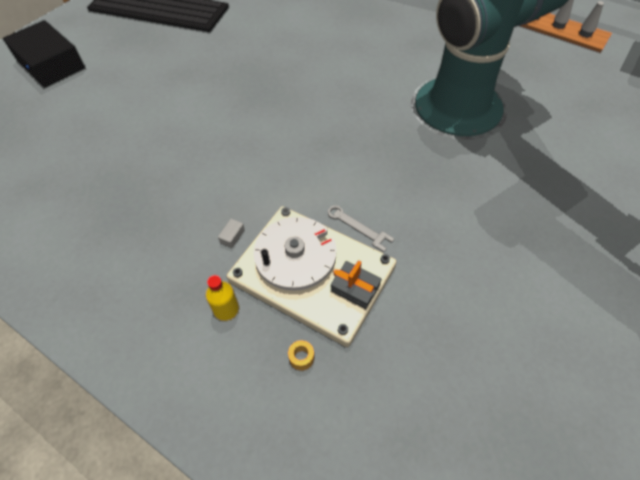

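View pics/top0.png

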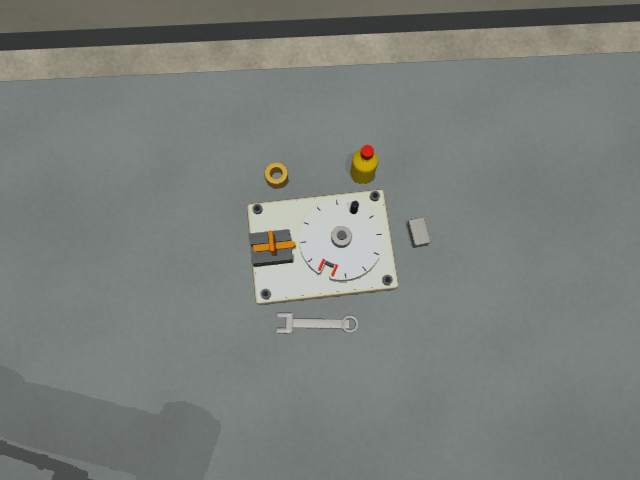

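View pics/wrist0.png

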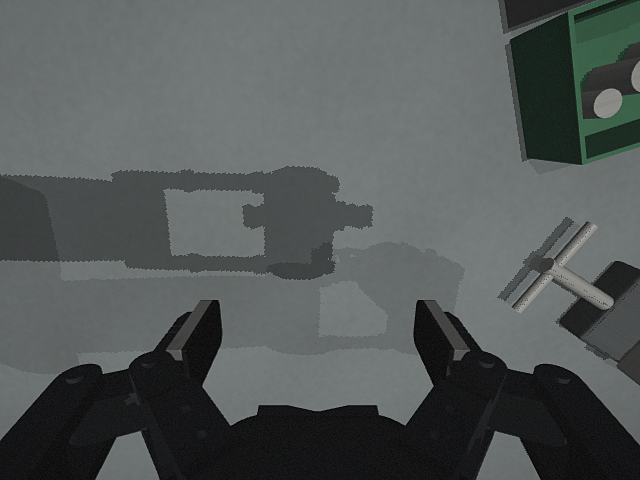

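The scene and top views both show the fixture. In the top view the hub is at about (341,236), the post cap at (354,204), the red-marked slot at (328,267) and the tab at (271,241). The slot is therefore about 65–70° counter-clockwise of the bar. Next I'll measure these points properly.

Run:
```python
from h import *
def load(n):
    z=np.load(f'{n}0c.npz'); return tuple(z[k] if z[k].ndim else float(z[k]) for k in z.files)
for n in ['top','scene']:
    p=cv2.imread(f'pics/{n}0.png'); d=np.load(f'{n}0.npy'); c=load(n)
    hsv=cv2.cvtColor(p,cv2.COLOR_BGR2HSV)
    roi=np.zeros(p.shape[:2],np.uint8)
    if n=='top': roi[185:310,240:400]=255
    else: roi[200:350,225:400]=255
    ms={'red':((hsv[...,0]<6)|(hsv[...,0]>172))&(hsv[...,1]>120),
        'orange':(hsv[...,0]>=7)&(hsv[...,0]<18)&(hsv[...,1]>170),
        'black':(hsv[...,2]<45)}
    for k,m in ms.items():
        m=(m&(roi>0)).astype(np.uint8)
        N,l,st,ce=cv2.connectedComponentsWithStats(m)
        for i in range(1,N):
            if st[i,4]<8: continue
            vs,us=np.where(l==i); dd=d[vs,us]
            f,cx,cy,R,t=c
            W=(R.T@(np.stack([(us-cx)/f*dd,(vs-cy)/f*dd,dd])-t[:,None])).T
            W=W[dd>0]
            top=W[W[:,2]>np.percentile(W[:,2],97)-3]
            print(n,k,ce[i].round(1),st[i,4],'mean',W.mean(0).round(1),'zmax',np.percentile(W[:,2],97).round(1),'top',top.mean(0).round(1),len(top))
    x0,y0=(235,180) if n=='top' else (220,195)
    cv2.imwrite(f'pics/{n}0z.png',cv2.resize(p[y0:y0+140,x0:x0+185],None,fx=4,fy=4,interpolation=cv2.INTER_CUBIC))
```

```text
top red [321.2 264.3] 30 mean [546.4 -22.5  60.2] zmax 63.1 top [546.2 -22.9  61.8] 14
top red [334.2 269.8] 28 mean [535.3 -44.8  60.9] zmax 62.8 top [535.  -44.7  61.3] 23
top orange [271.2 243.9] 113 mean [581.5  62.3  85.9] zmax 102.2 top [584.8  62.  100.8] 39
top orange [292.  246.5] 8 mean [582.2  27.6  55.6] zmax 58.4 top [582.   28.6  57.6] 5
top black [374.8 194.8] 17 mean [ 676.7 -129.6   40. ] zmax 44.3 top [ 675.3 -127.7   42.9] 4
top black [353.8 207.4] 66 mean [638.5 -84.3  90.5] zmax 101.7 top [640.8 -84.3 100.2] 25
top black [256.8 207.8] 13 mean [662.9  90.3  38.9] zmax 41.5 top [661.7  89.9  40.6] 5
top black [272.9 262.8] 78 mean [556.7  63.3  44.1] zmax 55.8 top [556.2  71.1  54.7] 9
top black [387.4 279.4] 15 mean [ 517.1 -139.9   38.6] zmax 40.9 top [ 516.9 -138.9   39.4] 9
scene red [319.9 231.7] 14 mean [531.9 -44.6  59.8] zmax 61.6 top [531.9 -44.4  60. ] 13
scene red [325.5 241.5] 14 mean [544.  -23.9  59.5] zmax 61.6 top [544.5 -23.7  59.8] 12
scene orange [354.3 277.5] 356 mean [585.   63.4  72.8] zmax 99.8 top [585.6  62.4  99. ] 73
scene black [265.1 257.1] 47 mean [644.2 -81.3  88.8] zmax 100.0 top [642.6 -82.9  98.9] 15
```

View pics/top0z.png

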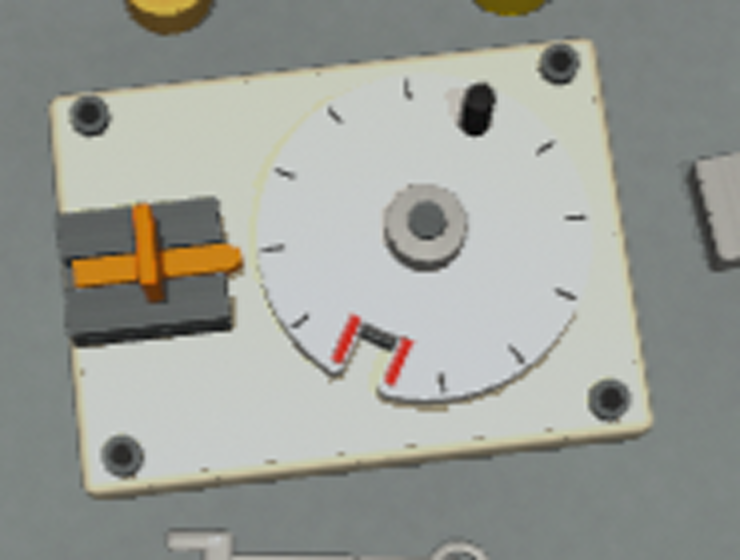

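View pics/scene0z.png

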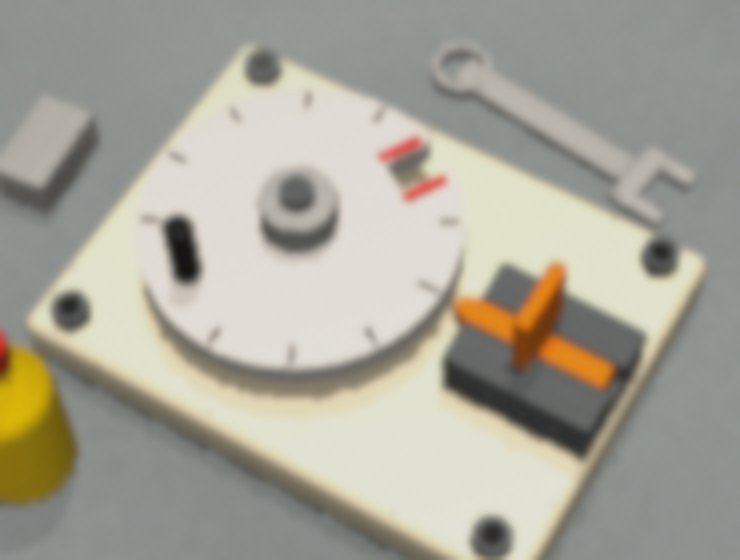

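Post, tab and stripes agree between the two views: tops at about 100 mm, stripes at about 60 mm. Now I'll get the axis and yaw from the hub and the base screws.

Run:
```python
from h import *
p=cv2.imread('pics/top0.png'); s=cv2.imread('pics/scene0.png')
def triang(a,b):
    A=[];B=[]
    for n,uv in (('top',a),('scene',b)):
        f,cx,cy,R,t=cam(n); x=(uv[0]-cx)/f;y=(uv[1]-cy)/f
        A+= [R[0]-x*R[2],R[1]-y*R[2]]; B+=[x*t[2]-t[0],y*t[2]-t[1]]
    r=np.linalg.lstsq(np.array(A),np.array(B),rcond=None); return r[0],r[1]
zt=lambda u,v:(u/4+235-.375,v/4+180-.375); zs=lambda u,v:(u/4+220-.375,v/4+195-.375)
for nm,a,b in [('hub hole',zt(428,220),zs(296,193)),('scrA',zt(560,63),zs(72,312)),('scrB',zt(90,116),zs(492,537)),('scrC',zt(610,400),zs(263,67)),('scrD',zt(123,457),zs(660,257)),
  ('post',zt(483,97),zs(177,228)),('tabend+x',zt(142,206),zs(522,366) )]:
    X,r=triang(a,b); print(nm,X.round(1),r)
print('hub top@86',ray_plane('top',zt(428,220),86),ray_plane('scene',zs(296,193),86))
P=[ray_plane('top',zt(*q),40)[:2] for q in [(560,63),(90,116),(610,400),(123,457)]]
print(np.round(P,1), np.mean(P,0))
for a,b in ((0,1),(2,3)): v=P[b]-P[a]; print(np.linalg.norm(v),np.degrees(np.arctan2(-v[0],v[1])))
for a,b in ((2,0),(3,1)): v=P[b]-P[a]; print(np.linalg.norm(v),np.degrees(np.arctan2(v[1],v[0])))
```

```text
hub hole [591.7 -59.8  85.3] [0.41862316]
scrA [ 676.3 -128.8   35.8] [2.48366223]
scrB [661.7  89.9  37.2] [0.14504404]
scrC [ 516.8 -139.2   36.5] [0.65834067]
scrD [502.5  79.4  35.8] [0.08315421]
post [641.5 -85.7  99.5] [1.68995545]
tabend+x [605.9  65.8  77.5] [7.35760869]
hub top@86 [591.76653042 -60.1624539   86.        ] [591.92531441 -59.04526163  86.        ]
[[ 675.5 -129.2]
 [ 661.    89.4]
 [ 516.5 -139.2]
 [ 502.    78.9]] [588.72527433 -25.03237252]
219.0600898748802 3.7962263885320917
218.56054123453168 3.806343655422686
159.3233018019081 3.5921750680679523
159.3608992105438 3.771829955377353
```

Axis O ≈ (591.8, −59.8) and yaw ≈ 3.8°. The hub, screws and tab all agree on this. The post sits at radius 55.5 mm and the disc angle is about 1.05 rad, so I'll turn it down to 0 by pushing clockwise.

```bash
cat >> h.py <<'E'
from scipy.spatial.transform import Rotation as Ro
O=np.array([591.7,-59.8]); YAW=np.radians(3.8)
fx=np.array([np.cos(YAW),np.sin(YAW)]); fy=np.array([-np.sin(YAW),np.cos(YAW)])
def quat(d,sgn=1):
    x=np.array([0,0,-1.]); y=sgn*np.array([d[0],d[1],0]); y/=np.linalg.norm(y)
    return Ro.from_matrix(np.stack([x,y,np.cross(x,y)],1)).as_quat()
def pushpose(th,tang,z):
    """finger pose for disc angle th, TCP tang mm CCW of the post (pushing clockwise)"""
    a=YAW+th-np.pi/2; r=np.array([np.cos(a),np.sin(a)]); cw=np.array([r[1],-r[0]])
    p=O+56*r-cw*tang; return [*p,z],cw
E
python3 - <<'E'
from h import *
for sg in (1,-1):
    for th in (1.05,.5,0,-.1):
        p,cw=pushpose(th,30,160); q=kinematics.solve_ik(p,quat(cw,sg)); print(sg,th,np.round(p,0),None if q is None else np.round(q,2))
    for e in (170,107):
        p=[*(O+fy*e),100]; q=kinematics.solve_ik(p,quat(-fy,sg)); print(sg,'tab',None if q is None else np.round(q,2))
E
```

```text
1 1.05 [655. -57. 160.] None
1 0.5 [647. -91. 160.] [-0.18  0.27  1.73 -0.    1.14 -2.31]
1 0 [ 625. -114.  160.] [-0.22  0.24  1.77 -0.    1.13 -1.86]
1 -0.1 [ 620. -117.  160.] [-0.23  0.23  1.78 -0.    1.13 -1.76]
1 tab None
1 tab None
-1 1.05 [655. -57. 160.] [-0.13  0.28  1.72 -0.    1.14  0.33]
-1 0.5 [647. -91. 160.] [-0.18  0.27  1.73 -0.    1.14  0.83]
-1 0 [ 625. -114.  160.] [-0.22  0.24  1.77 -0.    1.13  1.29]
-1 -0.1 [ 620. -117.  160.] [-0.23  0.23  1.78 -0.    1.13  1.38]
-1 tab [ 0.14  0.22  1.91 -0.    1.01  0.08]
-1 tab [ 0.04  0.21  1.92 -0.    1.01 -0.03]
```

Run:
```python
from h import *
set_gripper(0,40)
p,cw=pushpose(1.05,34,200); q=quat(cw,-1)
manip.goto(p,q)
p[2]=140; manip.line_to(p)
s=manip.sense(); print(s['t'],s['ee_pos'],p,s['opening'])
for n in ('top','wrist'):
    im,_=capture(n); cv2.imwrite(f'pics/{n}1.png',im if n=='wrist' else cv2.resize(im[170:320,230:410],None,fx=4,fy=4))
```

```text
4.3583 [656.98102238 -53.57364682 139.91690558] [np.float64(656.941206421184), np.float64(-53.83468486092556), 140] 0.003284808049472931
```

View pics/wrist1.png

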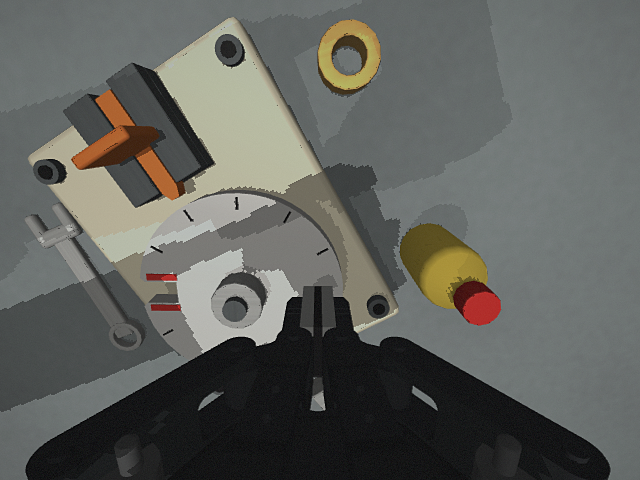

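View pics/top1.png

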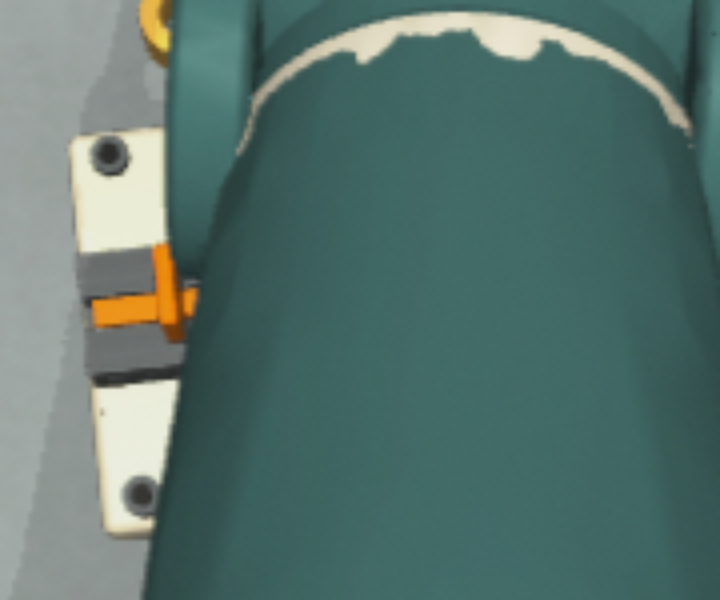

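The wrist view shows the fingertip at about (318,300), beside the hub and CCW of the post, which the gripper hides. The bottle is on the right at (470,290). I'll check the bottle's clearance from the gripper's linkage before going down.

Run:
```python
from h import *
b=ray_plane('top',(367,152),110); print(b, ray_plane('top',(276,174),25))
for th in (1.05,.5,0):
    p,cw=pushpose(th,20,70); r=np.array([-cw[1],cw[0]]); v=b[:2]-p[:2]; print(th,'along push',v@cw,'radial(jaw)',v@r)
```

```text
[ 732.59234109 -112.42016104  110.        ] [732.85219564  53.06962575  25.        ]
1.05 along push 5.42852851567068 radial(jaw) 93.69036489848943
0.5 along push -70.6637787892922 radial(jaw) 63.99838474041145
0 along push -117.09524149637525 radial(jaw) 5.841958925248195
```

The clearance is good: about 70 mm to the bottle's side at the closest. Now down and push.

Run:
```python
from h import *
p,cw=pushpose(1.05,34,73); 
print(manip.line_to(p,f_stop=15)); s=manip.sense(); f0=s['force']; print(s['t'],s['ee_pos'],np.round(f0,1))
p2,_=pushpose(1.05,12,73)
hit=manip.line_to(p2,max_speed=20,f_stop=2.0); s=manip.sense()
print(hit,s['t'],s['ee_pos'],np.round(s['force']-f0,1))
tang=34-(np.array(s['ee_pos'][:2])-p[:2])@cw; print('contact tang for th=1.05:',tang)
```

```text
False
5.0583 [657.42160693 -53.94436442  73.55634476] [-0.5 -0.   0.2]
True 5.95 [648.1286548  -71.04539687  72.41983841] [ 0.7  0.5 -0.5]
contact tang for th=1.05: 14.667691971825096
```

Run:
```python
from h import *
f0=manip.sense()['force']
for th in np.linspace(1.0,0.08,10):
    p,cw=pushpose(th,16.5,73)
    h=manip.line_to(p,quat(cw,-1),max_speed=40,f_stop=25); s=manip.sense()
    print(round(th,2),h,round(s['t'],2),np.round(s['ee_pos']-p,1),np.round(s['force'],1))
    if h: break
p,cw=pushpose(0.08,30,73); manip.line_to(p,max_speed=80)
p[2]=200; manip.line_to(p,max_speed=200)
manip.goto([*(O+fy*200),200],quat(-fy,-1))
print(manip.sense()['t'])
for n in ('top','scene','wrist'):
    im,d=capture(n); cv2.imwrite(f'pics/{n}2.png',im); np.save(f'{n}2.npy',d)
    if n=='wrist': np.savez('wrist2c.npz',*cam('wrist'))
```

```text
1.0 False 6.2 [-0.2  0.3 -0.3] [-0.2  1.4 -0.5]
0.9 False 6.5 [-0.2 -0.  -0.2] [0.3 1.5 0.1]
0.8 False 6.8 [-0.1 -0.1 -0.1] [ 0.4  0.9 -0.6]
0.69 False 7.1 [-0.1 -0.1  0. ] [ 1.1 -0.  -0.4]
0.59 False 7.4 [ 0.  -0.1  0.1] [ 1.1  0.3 -0.1]
0.49 False 7.7 [ 0.1 -0.1  0.2] [ 1.2 -0.3  0.7]
0.39 False 8.0 [ 0.1 -0.1  0.2] [ 0.8 -0.6 -0.1]
0.28 False 8.3 [ 0.1 -0.1  0.2] [ 1.3 -0.2  0.8]
0.18 False 8.6 [-0.  -0.   0.1] [ 0.8 -0.6  1.9]
0.08 False 8.9 [-0.1  0.   0. ] [ 1.  -0.2  0.6]
11.0083
```

View pics/wrist2.png

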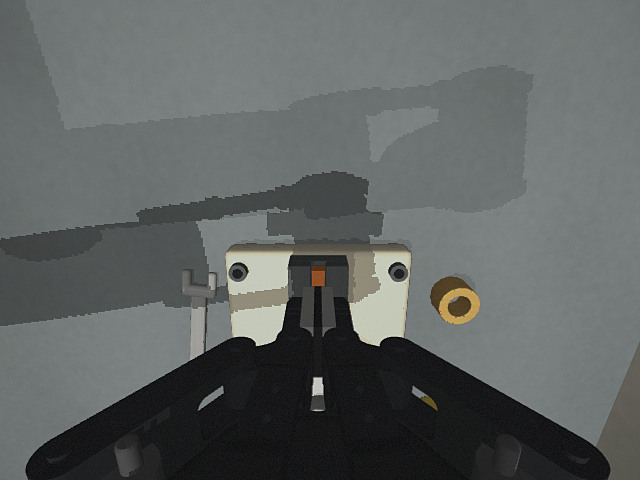

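View pics/top2.png

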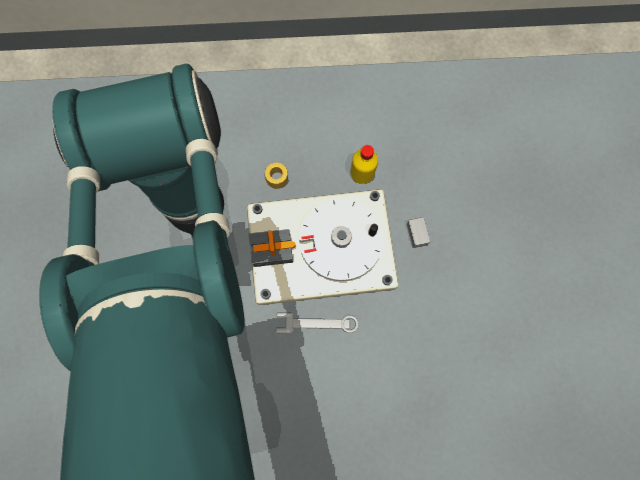

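View pics/scene2.png

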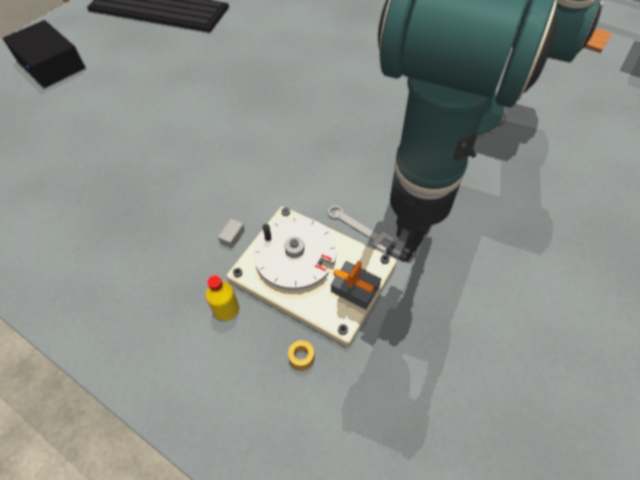

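The top view now shows the stripes at about (308,237) and (310,251), the bar nose at (295,245) and the post at (374,229). The slot is nearly facing the bar, so I'll measure the angle that remains.

```bash
cat > meas.py <<'E'
from h import *
import sys
def meas(n,im,d):
    c=cam(n); f,cx,cy,R,t=c
    hsv=cv2.cvtColor(im,cv2.COLOR_BGR2HSV); roi=np.zeros(im.shape[:2],bool)
    if n=='top': roi[185:310,240:400]=1
    else: roi[200:350,240:400]=1
    ms={'red':((hsv[...,0]<6)|(hsv[...,0]>172))&(hsv[...,1]>120),'black':hsv[...,2]<45,
        'orange':(hsv[...,0]>=7)&(hsv[...,0]<18)&(hsv[...,1]>170)}
    for k,m in ms.items():
        vs,us=np.where(m&roi&(d>0)); dd=d[vs,us]
        W=(R.T@(np.stack([(us-cx)/f*dd,(vs-cy)/f*dd,dd])-t[:,None])).T
        if k=='red': W=W[(W[:,2]>54)&(np.linalg.norm(W[:,:2]-O,axis=1)<80)]
        else: W=W[W[:,2]>96]
        F=np.stack([(W[:,:2]-O)@fx,(W[:,:2]-O)@fy],1)
        # stripes: mean of two sides
        if k=='red':
            m2=[F[F[:,0]>np.median(F[:,0])].mean(0),F[F[:,0]<=np.median(F[:,0])].mean(0)]; mm=np.mean(m2,0)
            print(n,'red',np.round(m2,1),'theta',np.arctan2(-mm[0],mm[1]),'r',np.hypot(*mm))
        elif k=='black': mm=F.mean(0);print(n,'post',mm.round(1),'theta',np.arctan2(mm[0],-mm[1]),len(F))
        else: print(n,'tab',F.mean(0).round(1),len(F))
if __name__=='__main__':
    k=sys.argv[1]
    for n in ('top','scene'): meas(n,cv2.imread(f'pics/{n}{k}.png'),np.load(f'{n}{k}.npy'))
E
python3 meas.py 2; python3 meas.py 0
```

```text
top red [[  9.8  58.6]
 [-14.5  57.2]] theta 0.040730573289609634 r 57.934172368705575
top post [-97.4  47.8] theta -2.0272680919015613 48
top tab [1.000e-01 1.221e+02] 90
scene red [[  6.6  58.3]
 [-16.9  56.8]] theta 0.08902436686019313 r 57.79860953121277
scene post [ 31.  183.5] theta 2.9743299722940084 143
scene tab [  2.7 122.7] 76
top red [[-42.   35.9]
 [-55.6  23.7]] theta 1.0224982586302427 r 57.184899380516
top post [ 47.3 -28. ] theta 1.0361082760911469 32
top tab [  0.8 122.1] 56
scene red [[-45.2  39. ]
 [-58.6  19.2]] theta 1.060034626387461 r 59.51258821123167
scene post [ 50.  -26.3] theta 1.0860459452833935 18
scene tab [  2.3 122.5] 77
```

```bash
sed -i "s/else: W=W\[W\[:,2\]>96\]/else: W=W[(W[:,2]>96)\&(W[:,2]<104)\&(np.linalg.norm(W[:,:2]-O,axis=1)<(70 if k=='black' else 140))]/" meas.py; python3 meas.py 2 | grep post
python3 - <<'E'
import cv2
im=cv2.imread('pics/top2.png'); cv2.imwrite('pics/top2z.png',cv2.resize(im[185:310,240:400],None,fx=4.5,fy=4.5,interpolation=cv2.INTER_CUBIC))
E
```

```text
top post [  2.2 -55.8] theta 0.03976875710616275 20
scene post [nan nan] theta nan 0meas.py:20: RuntimeWarning: Mean of empty slice.
  elif k=='black': mm=F.mean(0);print(n,'post',mm.round(1),'theta',np.arctan2(mm[0],-mm[1]),len(F))
  ret = um.true_divide(
```

View pics/top2z.png

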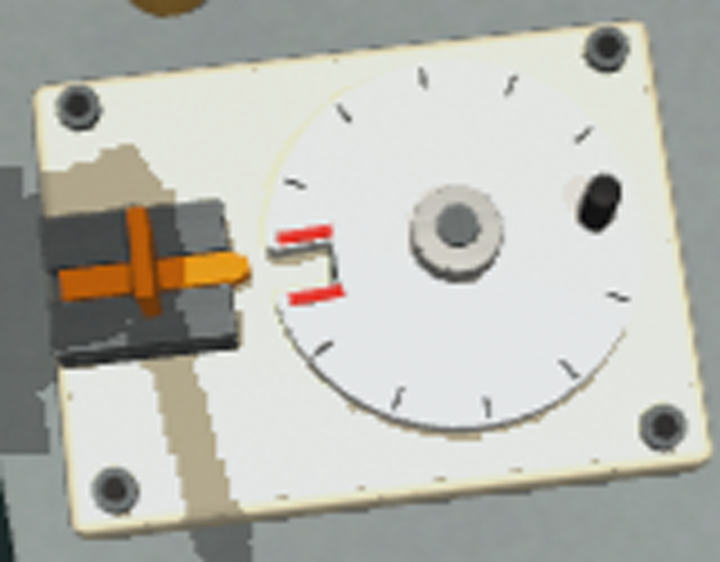

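Slot and bar are in line: θ ≈ 0.04 from both the stripes and the post in the top view, and ≈ 0.09 from the coarser scene view. Both are within the capture range. The push checks itself, since a blocked bar would stop at 7 mm, so I'll push with a force stop.

Run:
```python
from h import *
q=quat(-fy,-1)
P=lambda e,z:[*(O+fy*e),z]
manip.goto(P(157,150),q); print(manip.line_to(P(157,76),f_stop=15))
s=manip.sense(); f0=np.array(s['force']); print(s['t'],f0.round(1),s['ee_pos'])
h=manip.line_to(P(112,76),max_speed=25,f_stop=18); s=manip.sense()
print(h,s['t'],(np.array(s['ee_pos'][:2])-O)@fy,(s['force']-f0).round(1))
if not h:
    h=manip.line_to(P(96,76),max_speed=12,f_stop=18); s=manip.sense()
    print(h,s['t'],(np.array(s['ee_pos'][:2])-O)@fy,(s['force']-f0).round(1))
im,d=capture('scene'); cv2.imwrite('pics/scene3.png',cv2.resize(im[180:350,220:420],None,fx=3.5,fy=3.5,interpolation=cv2.INTER_CUBIC))
```

```text
False
12.1667 [-0.1 -1.2  0.5] [582.36727329  97.34519147  77.15487595]
False 14.1167 112.0237176253576 [-0.5  5.3 -1. ]
True 15.0167 105.39321885669325 [1.2 2.7 1.1]
```

View pics/scene3.png

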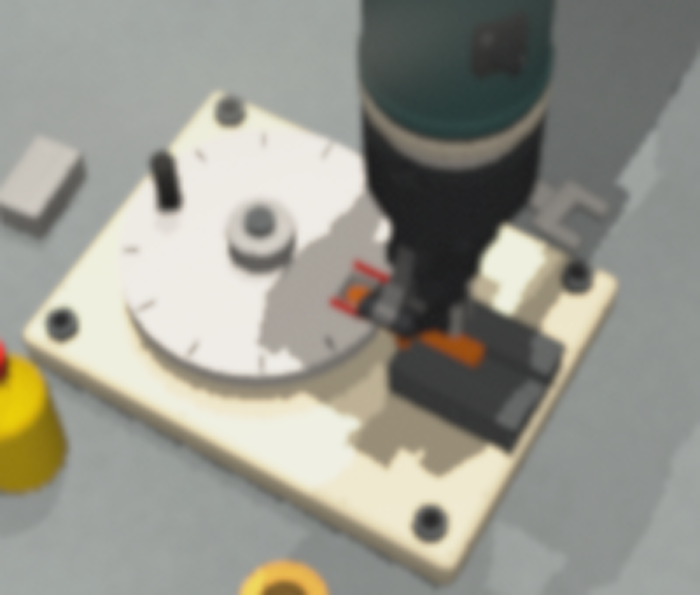

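The nose is in the slot, and the force stop came near the expected home position of about 105. I'll push again, more firmly, to confirm it's at the stop, then retreat and look.

```bash
python3 - <<'E'
from h import *
P=lambda e,z:[*(O+fy*e),z]
h=manip.line_to(P(98,76),max_speed=10,f_stop=25); s=manip.sense()
print(h,s['t'],(np.array(s['ee_pos'][:2])-O)@fy,np.round(s['force'],1))
manip.line_to(P(150,76),max_speed=80); manip.line_to(P(165,200),max_speed=150)
manip.goto(P(290,230),quat(-fy,-1))
for n in ('top','scene'):
    im,d=capture(n); cv2.imwrite(f'pics/{n}4.png',im); np.save(f'{n}4.npy',d)
    y,x=(130,240) if n=='top' else (190,200)
    cv2.imwrite(f'pics/{n}4z.png',cv2.resize(im[y:y+200,x:x+210],None,fx=3,fy=3,interpolation=cv2.INTER_CUBIC))
print(manip.sense()['t'])
E
python3 meas.py 4
```

```text
True 15.8667 105.69369416730922 [0.7 2.5 1.9]
18.2417
top red [[ 10.4  57.9]
 [-13.8  57.9]] theta 0.030045302079652763 r 57.91442483810308
top post [  1.5 -55.6] theta 0.02625993520113478 24
top tab [-0.1 92. ] 44
scene red [[  8.6  57.2]
 [-13.   56.3]] theta 0.038510688839146746 r 56.79661286132183
scene post [nan nan] theta nan 0
scene tab [ 2.4 92.7] 72meas.py:20: RuntimeWarning: Mean of empty slice.
  elif k=='black': mm=F.mean(0);print(n,'post',mm.round(1),'theta',np.arctan2(mm[0],-mm[1]),len(F))
  ret = um.true_divide(
```

View pics/top4z.png

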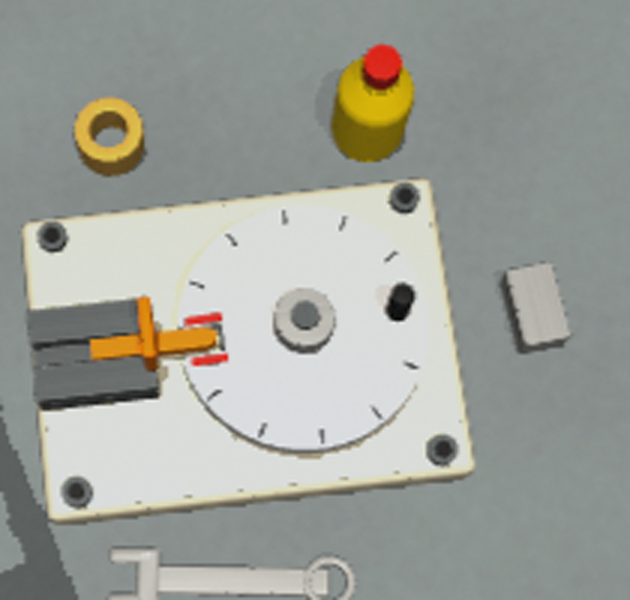

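View pics/scene4z.png

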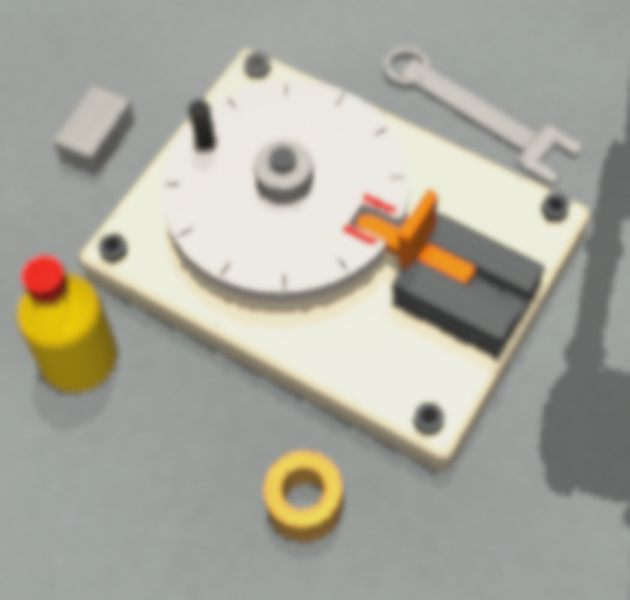

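The bar's nose is seated between the stripes, and the tab moved 30.1 mm (top view) and 29.8 mm (scene view). The bystanders look unmoved, so I'll hand the job in.

Run:
```python
import cv2,numpy as np
a=cv2.imread('pics/top0.png').astype(int);b=cv2.imread('pics/top4.png').astype(int)
D=np.abs(a-b).max(2)>40
for n,(x0,x1,y0,y1) in dict(oil=(345,385,140,186),bush=(260,292,160,190),wrench=(272,362,310,336),block=(404,434,214,250)).items(): print(n,D[y0:y1,x0:x1].sum())
from h import *
manip.finish_job(); print(manip.sense()['t'])
```

```text
oil 0
bush 0
wrench 0
block 0
the job is handed in; nothing more can be done
the job is handed in; nothing more can be done
```

The disc is turned so the red-marked slot faces the bar, and the bar is fully home in the slot. I handed the job in at about 18 s, with the robot clear of everything.

- **Disc:** I pushed the post clockwise with the shut fingertips, from about 1.05 rad to about 0.05 rad. The bar's nose then drew it in further. After locking it measured 0.03–0.04 rad, which is within my estimate of the fixture's yaw.
- **Bar:** I pushed the tab until the 18 N force stop tripped. A second push with a 25 N limit stopped at the same place (105.7 mm against 105.4), so the bar is against its stop. The tab moved 30.1 mm in the top view and 29.8 mm in the scene view, against the 30 mm expected.
- **Bystanders:** the top view shows no pixel change at the oil bottle, bushing, wrench or steel block.

**Checks that failed or disagreed:**
- Before the bar was pushed, the scene camera put the disc at 0.09 rad and the top camera at 0.04.
- The scene camera also reads about 2.5 mm off across the fixture.
- My post mask found nothing in the last two scene pictures, so the post was checked only from the top view.

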